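# Load the filter-cartridge leak tester

## Task

Put each filter cartridge standing on the bench into the socket of its own colour, turning it under light pressure until its lugs find the slots and it drops fully home. When all are home, screw the brass bleed screw clockwise all the way down to its stop, and only then press the green start button; leave the other things on the bench alone.

Things in the scene. Friction and masses are not known exactly. Their poses are not given: they have to be found in the camera images.
- cart_yellow: yellow filter cartridge (may be absent), 140 g; sizes in mm. Origin: underside centre. Grey spigot 47 across, z 0-16, tapered to 38 at its foot over z 0-5; two red lugs on it towards +x and -x, 9 wide, out to 31 from the axis, z 6-16 (plain pilot below); yellow drum 68 across, z 16-28; black grip bar on top, 40 long in x (in line with the lugs), 16 wide in y, z 28-54. A half turn fits too.
- cart_green: green filter cartridge (may be absent), 140 g; sizes in mm. Origin: underside centre. Grey spigot 47 across, z 0-16, tapered to 38 at its foot over z 0-5; two red lugs on it towards +x and -x, 9 wide, out to 31 from the axis, z 6-16 (plain pilot below); green drum 68 across, z 16-28; black grip bar on top, 40 long in x (in line with the lugs), 16 wide in y, z 28-54. A half turn fits too.
- cart_blue: blue filter cartridge (may be absent), 140 g; sizes in mm. Origin: underside centre. Grey spigot 47 across, z 0-16, tapered to 38 at its foot over z 0-5; two red lugs on it towards +x and -x, 9 wide, out to 31 from the axis, z 6-16 (plain pilot below); blue drum 68 across, z 16-28; black grip bar on top, 40 long in x (in line with the lugs), 16 wide in y, z 28-54. A half turn fits too.
- socket_yellow: socket with yellow collar on the manifold; origin: centre of its floor (deck top), z up. Fixed steel ring in it, 18 tall, 80 across, round hole 52, two facing slots 14 wide with red edges. The slots' line lies up to 0.6 rad either way of this x axis: angle not reported, to be seen or felt. Cartridge origin above this one: 12 while lugs ride on the ring, 2 when home.
- socket_green: socket with green collar on the manifold; origin: centre of its floor (deck top), z up. Fixed steel ring in it, 18 tall, 80 across, round hole 52, two facing slots 14 wide with red edges. The slots' line lies up to 0.6 rad either way of this x axis: angle not reported, to be seen or felt. Cartridge origin above this one: 12 while lugs ride on the ring, 2 when home.
- socket_blue: socket with blue collar on the manifold; origin: centre of its floor (deck top), z up. Fixed steel ring in it, 18 tall, 80 across, round hole 52, two facing slots 14 wide with red edges. The slots' line lies up to 0.6 rad either way of this x axis: angle not reported, to be seen or felt. Cartridge origin above this one: 12 while lugs ride on the ring, 2 when home.
- manifold: test manifold, fixed aluminium deck 115 (x) x 430 (y) x 30 tall; origin under its centre. Sockets 105 mm apart along y in any colour order, 65 mm to the -y side to 145 mm to the +y side of the centre; an empty socket shuts itself off. The bleed screw is near its -y end.
- bleed_grip (a point): centre of the head of the brass bleed screw on the manifold, 165 mm from its centre to the -y side: knurled round head 28 across, 26 tall (13 above and below this point, which starts about 88 above the bench), upright axis, over a boss 40 across, 39 tall on the deck. It sinks 2 mm a turn.
- bleed (a joint): turn of the bleed screw in rad; grows turning clockwise seen from above (screwing in); starts at 0 to 1.5, firm stop at 12.57 (fully shut). Light friction, about 0.05 N m; stays where it is left.
- start_top (a point): top centre of the green start button, 28 mm across, on the grey console (120 x 100 x 50 mm) on the bench at the robot's right; pressed straight down.
- start (a joint): travel of the start button in m: 0 released, 0.006 fully down (about 5 N); springs back.
- jar: bystander, to be left alone: amber sample jar, 56 mm across, 75 mm tall. Origin: centre of its underside.
- beaker: bystander, to be left alone: glass beaker, 68 mm across, 85 mm tall, open. Origin: centre of its underside.
- gasket: bystander, to be left alone: flat black rubber gasket ring, 48 mm across, 6 mm thick. Origin: centre of its underside.
- driver: bystander, to be left alone: screwdriver lying flat. Origin: middle of its length.
- dish: bystander, to be left alone: shallow glass dish, 90 mm across, 18 mm tall. Origin: centre of its underside.
- wash: bystander, to be left alone: white wash bottle with a blue cap, 60 mm across, 150 mm tall. Origin: centre of its underside.
Not all that is in view belongs to the job. What is shaped like the cart_green but pink is not meant.

How it is judged:
By the outcome, as a careful person would: the job done as asked, in the order asked, and still so for the second after the job is handed in, with the robot touching nothing.
Of cart_yellow, cart_green, cart_blue only 2 to 3 are there at a start; the rules pass over those that are not, and their reading is None.
At some moment in a run one of cart_yellow, cart_green, cart_blue may be knocked a few centimetres aside while the robot is not near it.
It also fails if it takes over 210 s, if anything falls off the work surface, if the arm or the gripper's body presses on something with over 40 N, if the wrist force passes 120 N, or if a joint passes its speed limit or range.

## Robot

A 6-joint arm with a two-finger parallel gripper is mounted at the origin on the work surface. World frame = base frame: x ahead of the robot, y to its left, z up, the work surface at z = 0. Lengths are in m, angles in rad, forces in N, time in s.
With the tool pointing down it reaches from about 0.275 to 0.825 m from the base axis. Payload 5.2 kg.
Tool frame: the origin (TCP) lies between the finger pads; the fingertips stand 14 mm ahead of it and the grasp point (between the pads) lies 5 mm behind it (arm.tip_reach is the distance from the TCP to the fingertips, in m); z points along the fingers, y is the line along which they close (so a half turn about z gives the same grasp; the last joint's range is limited). The gripper opens to 93 mm and grips with 3 to 60 N. Pads are 15 mm wide; open, the fingers measure 128 mm over their backs; the gripper's body (75 mm by 188 mm) begins 65 mm behind the grasp point.
Start: joints at [1.054, 0.259, 1.535, -0, 1.348, -0.203], TCP at [0.17, 0.523, 0.233] pointing down, gripper open.
Joint ranges: [-3.14, 3.14], [-0.91, 2.08], [0.19, 2.58], [-1.22, 4.36], [0.22, 2.71], [-3.12, 3.12]. Speed limits (rad/s): [2.57, 2.57, 3.14, 3.14, 3.14, 3.14].

## Interface

Orientations are given as a unit quaternion [x, y, z, w].
In Python, from rig import arm, imaging, order gives the robot as it stands.
- The arm moves only by the tool send_rows, never from a script. Its argument "moves" is text: rows parted by semicolons, each of 7 numbers parted by spaces: the shift along the world's x, y, z in cm, then the turn, a rotation vector about the world's x, y, z in degrees, then the opening, from 0 (shut) to 1 (fully open). In form: tx ty tz ax ay az grip; .... A call has 1 to 12 rows; each row shifts and turns the commanded pose from where the row before left it; what a row does not reach is not made up. A row lasts 1/12 s, in which the tool goes at most 41.7 mm and 7.16 degrees, less where a joint would pass 70% of its speed; a pose out of reach is approached as far as the arm can. A call is refused whole if a number of a shift passes 4.17 or a number of a turn 7.16, either way. A call with a gripper value outside its range is refused whole. The fingers move at their own pace and stop on an object; "newtons" is the grip in N (left out, the last holds). Time passes only in rows, so rows that do not move let the fingers close. It gives the time, the measured TCP pose, the force, the opening and the grip force at its end, in the units of the state.
- arm.read_state(): the state, without advancing time (a new reading comes with each control period).
- imaging.get_image(name): name is "scene" or "side" or "wrist"; returns (picture, depth): 420x560x3 uint8, blue, green, red; 420x560 float32, m along the optical axis (not along the pixel's ray), 0 where there is no reading.
- imaging.camera_params(name): a dict with "mtx" (3x3 intrinsics, pixels), "position" and "attitude" of the camera in the world; the wrist camera has in their place "tool_from_camera" (4x4, takes a point from camera to tool coordinates, whose origin is the TCP and whose axes are the flange's). Camera axes: x right, y down, z forward; pixel columns grow to the right and rows downward; lengths in m; the calibration is good to about 2 mm. A picture is of the moment at which its call begins: read the wrist's pose just before it. camera_params takes no time and is no camera call.
- order.close_job(): hands the job in; it is judged then, once.
The state is a dict: "clock": time; "joints": joint angles; "joint_velocities": joint speeds; "tau": joint torques, N m; "eef_pos": TCP position; "orientation": TCP orientation; "ft_force": force on the tool from outside, world axes, zero at the start; "ft_torque": the same for the moment, N m; "gripper_width": finger opening in m; "finger_force": force on a finger pad.
Only numpy, scipy, OpenCV 4.12 (cv2) and the standard library are available. Lean on these libraries where they do the work, as an engineer would, in place of code of your own. Each camera call takes 0.05 s, during which the arm holds its last target. There are 200 camera calls.

## Working session

There is one attempt and no reset: what is moved stays moved. The work goes in short steps, Python scripts to look and compute and a tool call to move; the robot and the scene stay as the last step left them, time stands still between calls to the robot, and variables do not carry over. Pictures are saved under pics/ and viewed, at most 14 in all, crops included, and the job is handed in when it is done.

Besides the shell and the picture viewer there is one more tool, called after "Call:" as name(argument=value, ...) on one line, values as JSON. send_rows: Moves the arm, as the interface text tells. Its arguments: {"type":"object","properties":{"moves":{"type":"string"},"newtons":{"type":"number"}},"required":["moves"]}

```bash
ls; mkdir -p pics
cat > h.py <<'E'
import numpy as np, cv2
from rig import arm, imaging, order
from scipy.spatial.transform import Rotation as R
def cam(name):
    s=arm.read_state(); p=imaging.camera_params(name); im,d=imaging.get_image(name)
    K=np.array(p["mtx"])
    if name=="wrist":
        T=np.eye(4);T[:3,:3]=R.from_quat(s["orientation"]).as_matrix();T[:3,3]=s["eef_pos"]
        T=T@np.array(p["tool_from_camera"])
    else:
        T=np.eye(4);a=np.array(p["attitude"]);T[:3,:3]=a if a.shape==(3,3) else R.from_quat(a).as_matrix();T[:3,3]=p["position"]
    return im,d,K,T
def cloud(d,K,T):
    v,u=np.mgrid[:d.shape[0],:d.shape[1]]
    c=np.stack([(u-K[0,2])/K[0,0]*d,(v-K[1,2])/K[1,1]*d,d],-1)
    return c@T[:3,:3].T+T[:3,3]
def ray_z(u,v,K,T,z):
    r=T[:3,:3]@np.array([(u-K[0,2])/K[0,0],(v-K[1,2])/K[1,1],1]); return T[:3,3]+r*(z-T[2,3])/r[2]
E
python3 - <<'E'
from h import *
print(arm.read_state())
for n in("scene","side","wrist"):
    im,d,K,T=cam(n); cv2.imwrite(f"pics/{n}0.png",im); np.savez(f"{n}0.npz",im=im,d=d,K=K,T=T); print(n,K.tolist(),T.round(3).tolist())
E
```

```text
pics
{'clock': 0.0, 'joints': array([ 1.05423726e+00,  2.59376999e-01,  1.53607557e+00, -2.06051913e-05,
        1.34798171e+00, -2.02803378e-01]), 'joint_velocities': array([-3.47059856e-04, -2.04937579e-03, -4.93496088e-04, -5.31373331e-05,
       -1.11377247e-04, -1.22429349e-03]), 'tau': array([ 1.44402009e-03, -4.37317085e+01, -2.84005022e+01,  7.19265291e-02,
        4.14261734e-02, -1.35196783e-04]), 'eef_pos': array([0.16947456, 0.52269634, 0.2318024 ]), 'orientation': array([ 1.56232835e-01,  9.87719825e-01, -8.65421507e-04, -3.14699601e-04]), 'ft_force': array([0.56178669, 0.06755905, 0.20819527]), 'ft_torque': array([-0.01146405, -0.00054272, -0.00318751]), 'finger_force': 0.0, 'gripper_width': 0.09278792971929913}
scene [[506.1057485517812, 0.0, 277.63516257942547], [0.0, 506.1057485517812, 207.87306435974915], [0.0, 0.0, 1.0]] [[-0.046, 0.856, -0.515, 1.163], [0.999, 0.042, -0.019, 0.09], [0.005, -0.515, -0.857, 1.166], [0.0, 0.0, 0.0, 1.0]]
side [[395.6848268972474, 0.0, 277.5968783654624], [0.0, 395.6848268972474, 216.47301080595946], [0.0, 0.0, 1.0]] [[0.855, -0.349, 0.384, 0.035], [-0.519, -0.544, 0.66, -0.712], [-0.021, -0.763, -0.646, 0.84], [0.0, 0.0, 0.0, 1.0]]
wrist [[339.40554725394617, 0.0, 280.83004929739303], [0.0, 339.40554725394617, 213.98518433842042], [0.0, 0.0, 1.0]] [[0.309, 0.907, 0.288, 0.089], [0.951, -0.294, -0.094, 0.55], [-0.001, 0.303, -0.953, 0.385], [0.0, 0.0, 0.0, 1.0]]
```

View pics/scene0.png

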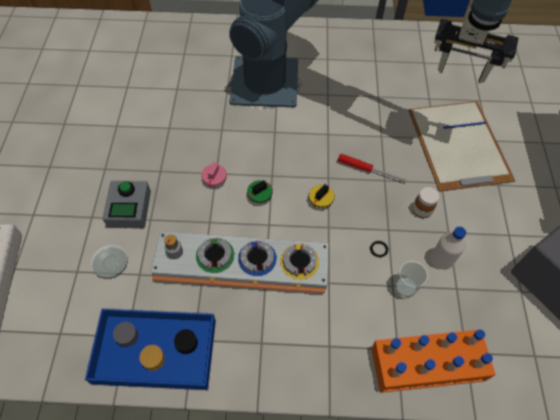

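View pics/side0.png

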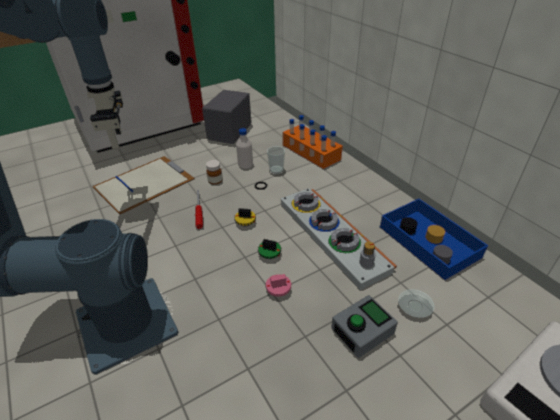

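Scene view: green cartridge at (260,190), yellow at (321,195), and a pink look-alike at (214,175), which is not meant. There is no blue one. The sockets are green (214,254), blue (257,257) and yellow (299,260); the screw is at (171,243) and the button at (125,188). The side view agrees: green cartridge (270,247), yellow (245,216), pink (279,285).

Run:
```python
from h import *
D={}
for n in("scene","side"):
    z=np.load(n+"0.npz"); im,d,K,T=z["im"],z["d"],z["K"],z["T"]; P=cloud(d,K,T); D[n]=(im,P)
    hsv=cv2.cvtColor(im,cv2.COLOR_BGR2HSV)
    C=dict(scene=dict(cg=(260,190),cy=(321,195),sg=(214,254),sb=(257,257),sy=(299,260),screw=(171,241),btn=(125,187)),
      side=dict(cg=(270,247),cy=(245,216),sg=(345,239),sb=(323,219),sy=(306,202),screw=(370,249),btn=(357,322)))[n]
    for k,(u,v) in C.items():
        w=22; sl=np.s_[v-w:v+w,u-w:u+w]; p=P[sl].reshape(-1,3); h=hsv[sl].reshape(-1,3).astype(int); ok=d[sl].ravel()>0
        if k[0]=="c" : 
            m=ok&(h[:,2]<60)&(p[:,2]>.035)&(p[:,2]<.07)
            m2=ok&(h[:,1]>120)&(h[:,2]>60)&(abs(p[:,2]-.026)<.006)
            q=p[m]; c=cv2.minAreaRect((q[:,:2]*1000).astype(np.float32)); print(n,k,"bar",m.sum(),c,"ztop",np.percentile(q[:,2],95).round(4),"drum",m2.sum(),((p[m2].max(0)+p[m2].min(0))/2).round(4),"drumz",np.median(p[m2][:,2]).round(4))
        if k[0]=="s" and k!="screw":
            m=ok&(p[:,2]>.040)&(p[:,2]<.056); q=p[m]; print(n,k,m.sum(),((np.percentile(q,99,axis=0)+np.percentile(q,1,axis=0))/2).round(4),np.ptp(q,axis=0).round(3),np.percentile(q[:,2],[50,95]).round(4))
        if k=="screw":
            m=ok&(p[:,2]>.093); q=p[m]; print(n,k,m.sum(),((q.max(0)+q.min(0))/2).round(4),np.ptp(q,axis=0).round(3),np.median(q[:,2]) if m.any() else p[:,2].max())
        if k=="btn":
            m=ok&(h[:,0]>40)&(h[:,0]<85)&(h[:,1]>120)&(p[:,2]>.054); q=p[m]; print(n,k,m.sum(),((q.max(0)+q.min(0))/2).round(4),np.ptp(q,axis=0).round(3),np.percentile(q[:,2],90))
im=D["scene"][0]
cv2.imwrite("pics/crop0.png",cv2.resize(im[150:300,100:360],(780,450),interpolation=cv2.INTER_CUBIC))
```

```text
scene cg bar 113 ((428.023681640625, 12.17093563079834), (16.53809928894043, 38.82209777832031), 39.873374938964844) ztop 0.0569 drum 235 [0.4292 0.0133 0.026 ] drumz 0.028
scene cy bar 93 ((435.3869934082031, 177.90476989746094), (13.759264945983887, 39.38646697998047), 51.676055908203125) ztop 0.0565 drum 300 [0.4341 0.1781 0.0262] drumz 0.0278
scene sg 439 [ 0.6242 -0.085   0.0468] [0.083 0.082 0.014] [0.0478 0.0516]
scene sb 437 [0.628  0.0195 0.0469] [0.082 0.08  0.015] [0.0478 0.0513]
scene sy 447 [0.6316 0.1237 0.0468] [0.083 0.081 0.014] [0.0478 0.0512]
scene screw 118 [ 0.6215 -0.1848  0.0993] [0.03  0.029 0.012] 0.10027829839388469
scene btn 114 [ 0.4811 -0.3334  0.0665] [0.072 0.048 0.025] 0.07403525994445273
side cg bar 99 ((423.7365417480469, 9.602642059326172), (18.165966033935547, 40.29606628417969), 41.559207916259766) ztop 0.0549 drum 150 [0.4241 0.0074 0.0271] drumz 0.0275
side cy bar 79 ((431.1865234375, 173.87445068359375), (16.53877830505371, 36.403316497802734), 53.31968307495117) ztop 0.0558 drum 155 [0.431  0.1723 0.0258] drumz 0.027
side sg 393 [ 0.623  -0.0933  0.0476] [0.083 0.196 0.016] [0.0472 0.0502]
side sb 456 [0.6254 0.0185 0.0456] [0.085 0.215 0.012] [0.0469 0.0499]
side sy 344 [0.6266 0.0783 0.0457] [0.086 0.174 0.012] [0.0466 0.0499]
side screw 82 [ 0.6201 -0.1873  0.0984] [0.029 0.028 0.011] 0.10003902182990426
side btn 136 [ 0.4762 -0.3299  0.0645] [0.067 0.041 0.021] 0.07280910790497136
```

View pics/crop0.png

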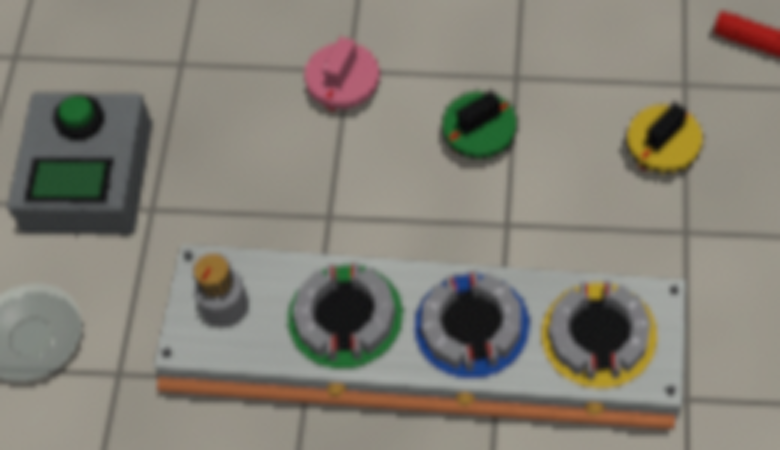

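The enlarged crop shows the pink decoy at crop (342,73). The green cartridge is at (480,125) and the yellow at (665,135), and these two are the ones meant. The slots run roughly along image-vertical. I'm moving above the yellow cartridge for a wrist look.

Call:
send_rows(moves="2.2 -2.9 0 0 0 -1.6 1;2.2 -2.9 0 0 0 -1.6 1;2.2 -2.9 0 0 0 -1.6 1;2.2 -2.9 0 0 0 -1.6 1;2.2 -2.9 0 0 0 -1.6 1;2.2 -2.9 0 0 0 -1.6 1;2.2 -2.9 0 0 0 -1.6 1;2.2 -2.9 0 0 0 -1.6 1;2.2 -2.9 0 0 0 -1.6 1;2.2 -2.9 0 0 0 -1.6 1;2.2 -2.9 0 0 0 -1.6 1;2.2 -2.9 0 0 0 -1.6 1", newtons=20)

```text
clock: 1.15
eef_pos: [0.4343, 0.1735, 0.2326]
orientation: [0.319, 0.948, 0.0, -0.0]
ft_force: [0.1, 1.2, -0.1]
gripper_width: 0.0929
finger_force: 0.0
```

Call:
send_rows(moves="0 0 -1 0 0 0 1;0 0 -1 0 0 0 1;0 0 0 0 0 0 1;0 0 0 0 0 0 1;0 0 0 0 0 0 1")

```text
clock: 1.57
eef_pos: [0.4329, 0.1762, 0.2126]
orientation: [0.318, 0.948, -0.0, -0.0]
ft_force: [0.5, -0.2, -0.8]
gripper_width: 0.0928
finger_force: 0.0
```

```bash
cat >> h.py <<'E'
def show(n,f):
    im,d,K,T=cam(n); cv2.imwrite(f"pics/{f}.png",im); np.savez(f+".npz",im=im,d=d,K=K,T=T)
    return im,d,K,T,cloud(d,K,T)
E
python3 - <<'E'
from h import *
s=arm.read_state(); print(s["eef_pos"],s["orientation"],s["ft_force"])
im,d,K,T,P=show("wrist","w1"); hsv=cv2.cvtColor(im,cv2.COLOR_BGR2HSV).astype(int)
m=(d>0)&(hsv[...,1]>130)&(hsv[...,0]>20)&(hsv[...,0]<35)&(abs(P[...,2]-.027)<.006)&(np.hypot(P[...,0]-.433,P[...,1]-.176)<.06)
v,u=np.nonzero(m); print(m.sum(),(P[m].max(0)+P[m].min(0))/2,np.ptp(P[m],axis=0),u.mean(),v.mean())
m=(d>0)&(hsv[...,2]<60)&(P[...,2]>.045)&(P[...,2]<.06)&(np.hypot(P[...,0]-.433,P[...,1]-.176)<.04)
print(m.sum(),cv2.minAreaRect((P[m][:,:2]*1000).astype(np.float32)),np.median(P[m][:,2]))
E
```

```text
[0.4328711  0.17622191 0.2125922 ] [ 3.17809525e-01  9.48154508e-01 -2.92671683e-05 -3.66497398e-04] [ 0.51965291 -0.1912919  -0.84261571]
2495 [0.43330385 0.17852125 0.02829819] [0.06805221 0.06743803 0.0092191 ] 282.04288577154307 189.5498997995992
700 ((432.7397766113281, 178.49789428710938), (15.96631145477295, 40.27210998535156), 50.7939338684082) 0.05424569138031729
```

View pics/w1.png

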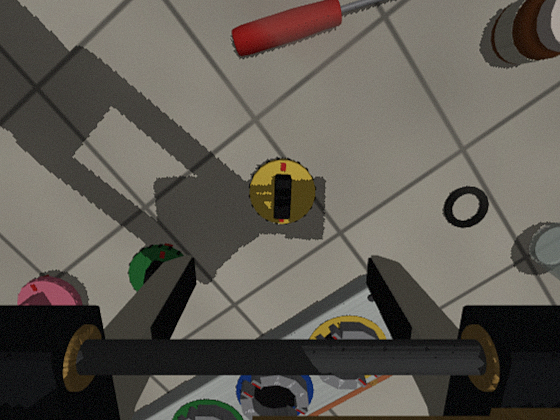

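Wrist view: the yellow cartridge is at (282,190) with its bar upright in the picture. The cloud gives (0.433, 0.178), bar top z 0.054, sizes 16x40, all matching. Grasping.

Call:
send_rows(moves="0 0.05 -3.3 0 0 -0.5 1;0 0.05 -3.3 0 0 -0.5 1;0 0.05 -3.3 0 0 -0.5 1;0 0.05 -3.3 0 0 -0.5 1;0 0 -2.3 0 0 0 1;0 0 -1 0 0 0 1;0 0 0 0 0 0 1;0 0 0 0 0 0 0;0 0 0 0 0 0 0;0 0 0 0 0 0 0;0 0 0 0 0 0 0;0 0 0 0 0 0 0", newtons=25)

```text
clock: 2.62
eef_pos: [0.4344, 0.1773, 0.0486]
orientation: [0.335, 0.942, 0.0, 0.001]
ft_force: [-0.4, -0.4, 0.5]
gripper_width: 0.0641
finger_force: 0.0
```

Call:
send_rows(moves="0 0 0 0 0 0 0;0 0 0 0 0 0 0;0 0 0 0 0 0 0;0 0 0 0 0 0 0")

```text
clock: 2.95
eef_pos: [0.4338, 0.1771, 0.0477]
orientation: [0.335, 0.942, 0.0, 0.0]
ft_force: [-0.8, -0.3, 0.4]
gripper_width: 0.0378
finger_force: 0.0
```

Call:
send_rows(moves="0 0 0 0 0 0 0;0 0 0 0 0 0 0;0 0 0 0 0 0 0;0 0 0 0 0 0 0;0 0 0 0 0 0 0;0 0 0 0 0 0 0")

```text
clock: 3.45
eef_pos: [0.4337, 0.1771, 0.0476]
orientation: [0.335, 0.942, -0.0, -0.0]
ft_force: [0.3, -0.0, -0.8]
gripper_width: 0.0158
finger_force: 25.0
```

Call:
send_rows(moves="0 0 2 0 0 0 0;0 0 2 0 0 0 0;0 0 2 0 0 0 0;0 0 2 0 0 0 0;0 0 2 0 0 0 0;0 0 2 0 0 0 0;0 0 2 0 0 0 0;0 0 1 0 0 0 0;0 0 0 0 0 0 0")

```text
clock: 4.2
eef_pos: [0.435, 0.1774, 0.1996]
orientation: [0.335, 0.942, 0.001, 0.002]
ft_force: [0.9, 0.5, -0.8]
gripper_width: 0.0157
finger_force: 25.0
```

Call:
send_rows(moves="2.3 -0.9 0 0 0 3.2 0;2.3 -0.9 0 0 0 3.2 0;2.3 -0.9 0 0 0 3.2 0;2.3 -0.9 0 0 0 3.2 0;2.3 -0.9 0 0 0 3.2 0;2.3 -0.9 0 0 0 3.2 0;2.3 -0.9 0 0 0 3.2 0;2.3 -0.9 0 0 0 3.2 0;2.3 -0.9 0 0 0 3.2 0;2.3 -0.9 0 0 0 3.2 0;2.3 -0.9 0 0 0 3.2 0;2.3 -0.9 0 0 0 3.2 0")

```text
clock: 5.2
eef_pos: [0.71, 0.0686, 0.1949]
orientation: [0.005, 1.0, 0.0, -0.002]
ft_force: [0.4, -0.5, -1.3]
gripper_width: 0.0155
finger_force: 25.0
```

Call:
send_rows(moves="0 0 0 0 0 0 0;0 0 0 0 0 0 0;0 0 0 0 0 0 0;0 0 0 0 0 0 0")

```text
clock: 5.53
eef_pos: [0.7085, 0.0698, 0.1967]
orientation: [0.007, 1.0, 0.0, -0.001]
ft_force: [0.6, 0.1, -2.2]
gripper_width: 0.0158
finger_force: 25.0
```

Run:
```python
from h import *
s=arm.read_state(); print(s["eef_pos"],s["orientation"],s["joints"])
im,d,K,T,P=show("wrist","w2")
```

```text
[0.70852472 0.06977054 0.1967215 ] [ 6.84196939e-03  9.99976017e-01  1.46713617e-04 -1.06352203e-03] [-5.81994246e-02  5.75959832e-01  1.13789859e+00  1.85689588e-04
  1.42987354e+00 -1.61533798e+00]
```

View pics/w2.png

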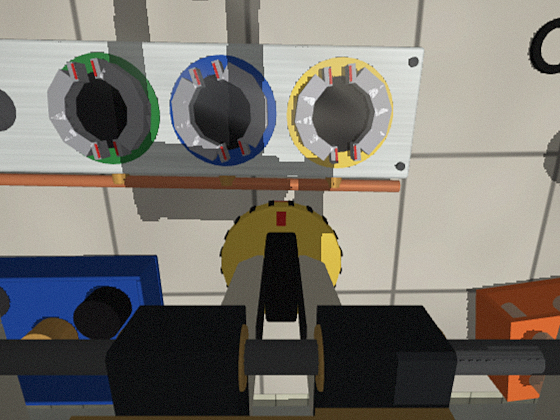

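The wrist view clearly shows the sockets: green (97,108), blue (222,110), yellow (340,112). The yellow cartridge is held well, and red slot edges are visible, yellow's at (340,75) and (345,150).

```bash
cat > sock.py <<'E'
from h import *
from scipy.optimize import least_squares
def sock(f):
    z=np.load(f); im,d,K,T=z["im"],z["d"],z["K"],z["T"]; P=cloud(d,K,T); hsv=cv2.cvtColor(im,cv2.COLOR_BGR2HSV).astype(int)
    for n,(cx,cy) in dict(g=(.6242,-.085),b=(.628,.0195),y=(.6316,.1237)).items():
        r=np.hypot(P[...,0]-cx,P[...,1]-cy)
        t=(d>0)&(abs(P[...,2]-.048)<.003)&(r<.055)
        q=P[t][:,:2]; zt=np.median(P[t][:,2])
        def f(p):
            rr=np.hypot(q[:,0]-p[0],q[:,1]-p[1]); return np.maximum(rr-.040,0)+np.maximum(.026-rr,0)
        c=least_squares(f,[cx,cy],loss="soft_l1",f_scale=.001).x
        red=(d>0)&((hsv[...,0]<8)|(hsv[...,0]>172))&(hsv[...,1]>130)&(hsv[...,2]>70)&(P[...,2]>.044)&(P[...,2]<.052)&(np.hypot(P[...,0]-c[0],P[...,1]-c[1])<.045)
        R=P[red][:,:2]; a=R[R[:,0]>c[0]].mean(0); b=R[R[:,0]<c[0]].mean(0)
        l=a-b; print(n,"centre",c.round(4),"z",zt.round(4),len(R),"slots",a.round(4),b.round(4),"mid",((a+b)/2).round(4),"ang",np.degrees(np.arctan2(l[1],l[0])).round(2))
if __name__=="__main__":
    import sys; sock(sys.argv[1])
E
python3 sock.py w2.npz; python3 sock.py scene0.npz
python3 - <<'E'
from h import *
z=np.load("w2.npz"); im,d,K,T=z["im"],z["d"],z["K"],z["T"]; P=cloud(d,K,T); hsv=cv2.cvtColor(im,cv2.COLOR_BGR2HSV).astype(int)
m=(d>0)&(hsv[...,1]>130)&(hsv[...,0]>20)&(hsv[...,0]<35)&(np.hypot(P[...,0]-.7085,P[...,1]-.07)<.05)&(P[...,2]>.16)
print("drum top z",np.median(P[m][:,2]),P[m].min(0),P[m].max(0))
E
```

```text
g centre [ 0.625  -0.0854] z 0.0483 138 slots [ 0.6576 -0.0819] [ 0.5932 -0.0894] mid [ 0.6254 -0.0857] ang 6.64
b centre [0.6282 0.0192] z 0.0484 118 slots [0.6596 0.028 ] [0.5968 0.0118] mid [0.6282 0.0199] ang 14.46
y centre [0.6315 0.124 ] z 0.0485 97 slots [0.6642 0.1295] [0.5998 0.1216] mid [0.632  0.1256] ang 6.98
g centre [ 0.624  -0.0854] z 0.0479 0 slots [nan nan] [nan nan] mid [nan nan] ang nan
b centre [0.6274 0.0197] z 0.048 0 slots [nan nan] [nan nan] mid [nan nan] ang nan
y centre [0.6309 0.1243] z 0.0481 0 slots [nan nan] [nan nan] mid [nan nan] ang nan
drum top z 0.17764246653980129 [0.67224663 0.02722333 0.1691127 ] [0.73896535 0.10670958 0.29552325]sock.py:13: RuntimeWarning: Mean of empty slice.
  R=P[red][:,:2]; a=R[R[:,0]>c[0]].mean(0); b=R[R[:,0]<c[0]].mean(0)
  ret = um.true_divide(
```

Call:
send_rows(moves="-1.9 1.35 0 0 0 2 0;-1.9 1.35 0 0 0 2 0;-1.9 1.35 0 0 0 2 0;-1.9 1.35 0 0 0 1.8 0;0 0 -2.5 0 0 0 0;0 0 -2.5 0 0 0 0;0 0 -2.5 0 0 0 0;0 0 -1.5 0 0 0 0;0 0 0 0 0 0 0;0 0 0 0 0 0 0;0 0 0 0 0 0 0;0 0 0 0 0 0 0")

```text
clock: 6.58
eef_pos: [0.6348, 0.1233, 0.1097]
orientation: [-0.061, 0.998, -0.0, 0.002]
ft_force: [0.5, -0.1, -1.7]
gripper_width: 0.0158
finger_force: 25.0
```

Run:
```python
from h import *
s=arm.read_state(); print(s["eef_pos"],R.from_quat(s["orientation"]).as_matrix()[:,1],s["ft_force"])
```

```text
[0.63483519 0.12331248 0.10972793] [-1.22340326e-01  9.92488144e-01 -3.59294019e-04] [ 0.45509903 -0.08613873 -1.72205849]
```

Call:
send_rows(moves="-0.2 0.05 -0.4 0 0 0 0;0 0 -0.4 0 0 0 0;0 0 -0.3 0 0 0 0;0 0 -0.3 0 0 0 0;0 0 -0.3 0 0 0 0;0 0 -0.3 0 0 0 0;0 0 -0.2 0 0 0 0;0 0 -0.2 0 0 0 0;0 0 0 0 0 0 0;0 0 0 0 0 0 0")

```text
clock: 7.42
eef_pos: [0.6317, 0.1237, 0.0834]
orientation: [-0.061, 0.998, -0.0, -0.0]
ft_force: [-0.5, 0.4, -1.5]
gripper_width: 0.0157
finger_force: 25.0
```

Call:
send_rows(moves="0 0 -0.2 0 0 0 0;0 0 -0.2 0 0 0 0;0 0 0 0 0 0 0;0 0 0 0 0 0 0;0 0 0 0 0 0 0")

```text
clock: 7.83
eef_pos: [0.6318, 0.1236, 0.0797]
orientation: [-0.061, 0.998, -0.0, 0.0]
ft_force: [0.9, 0.4, -1.3]
gripper_width: 0.0158
finger_force: 25.0
```

Call:
send_rows(moves="0 0 -0.1 0 0 0 0;0 0 -0.1 0 0 0 0;0 0 0 0 0 0 0;0 0 0 0 0 0 0.4;0 0 0 0 0 0 0.4;0 0 0 0 0 0 0.4;0 0 0 0 0 0 0.4;0 0 0 0 0 0 0.4")

```text
clock: 8.5
eef_pos: [0.6317, 0.1237, 0.0774]
orientation: [-0.061, 0.998, -0.0, -0.0]
ft_force: [0.1, -0.0, -0.3]
gripper_width: 0.0368
finger_force: 0.0
```

Call:
send_rows(moves="0 0 0 0 0 0 0.6;0 0 1.5 0 0 0 1;0 0 3 0 0 0 1;0 0 3 0 0 0 1;0 0 3 0 0 0 1;0 0 2.5 0 0 0 1;0 0 0 0 0 0 1")

```text
clock: 9.08
eef_pos: [0.6347, 0.1238, 0.2142]
orientation: [-0.061, 0.998, -0.0, 0.005]
ft_force: [-0.1, 0.9, 0.5]
gripper_width: 0.0792
finger_force: 0.0
```

Run:
```python
from h import *
s=arm.read_state(); print(s["eef_pos"],s["joints"][5])
def cart(P,hsv,d,lo,hi,zc):
    m=(d>0)&(hsv[...,1]>110)&(hsv[...,2]>40)&(hsv[...,0]>lo)&(hsv[...,0]<hi)&(abs(P[...,2]-zc)<.008)
    return m
im,d,K,T,P=show("scene","s1"); hsv=cv2.cvtColor(im,cv2.COLOR_BGR2HSV).astype(int)
z0=np.load("scene0.npz")
for k,u,v in(("cg",260,190),):
    w=45; sl=np.s_[v-w:v+w,u-w:u+w]; p=P[sl].reshape(-1,3); h=hsv[sl].reshape(-1,3)
    m=(h[:,0]>40)&(h[:,0]<85)&(h[:,1]>120)&(abs(p[:,2]-.026)<.006); print("green drum",m.sum(),(p[m].max(0)+p[m].min(0))/2,np.ptp(p[m],axis=0))
    m=(h[:,2]<60)&(p[:,2]>.035)&(p[:,2]<.07); print(cv2.minAreaRect((p[m][:,:2]*1000).astype(np.float32)))
r=np.hypot(P[...,0]-.6315,P[...,1]-.124)
m=(r<.04)&(hsv[...,0]>20)&(hsv[...,0]<35)&(hsv[...,1]>130)&(d>0); print("yellow drum z",np.percentile(P[m][:,2],[20,50,80]))
```

```text
[0.6347244  0.12380523 0.21419729] -1.6730364254787438
green drum 92 [ 0.42839829 -0.00383178  0.02588041] [0.0639268  0.02745601 0.01172843]
((425.6707458496094, 12.308432579040527), (17.39021110534668, 40.85187530517578), 39.741092681884766)
yellow drum z [0.05716141 0.05986203 0.06192454]
```

Call:
send_rows(moves="-1.74 -0.94 0 0 0 -4.7 1;-1.74 -0.94 0 0 0 -4.7 1;-1.74 -0.94 0 0 0 -4.7 1;-1.74 -0.94 0 0 0 -4.7 1;-1.74 -0.94 0 0 0 -4.7 1;-1.74 -0.94 0 0 0 -4.7 1;-1.74 -0.94 0 0 0 -4.7 1;-1.74 -0.94 0 0 0 -4.7 1;-1.74 -0.94 0 0 0 -4.7 1;-1.74 -0.94 0 0 0 -4.7 1;-1.74 -0.94 0 0 0 -4.7 1;-1.74 -0.94 0 0 0 -4.7 1")

```text
clock: 10.13
eef_pos: [0.4212, 0.0107, 0.2063]
orientation: [0.419, 0.908, -0.0, -0.001]
ft_force: [0.1, -0.2, -0.1]
gripper_width: 0.0927
finger_force: 0.0
```

Call:
send_rows(moves="0 0 0 0 0 0 1;0 0 0 0 0 0 1;0 0 0 0 0 0 1;0 0 0 0 0 0 1")

```text
clock: 10.47
eef_pos: [0.4237, 0.0111, 0.2074]
orientation: [0.417, 0.909, 0.0, -0.0]
ft_force: [-0.0, 0.8, -0.1]
gripper_width: 0.0928
finger_force: 0.0
```

Run:
```python
from h import *
s=arm.read_state(); y=R.from_quat(s["orientation"]).as_matrix()[:,1];print(s["eef_pos"],np.degrees(np.arctan2(y[1],y[0])),s["joints"])
im,d,K,T,P=show("wrist","w3"); hsv=cv2.cvtColor(im,cv2.COLOR_BGR2HSV).astype(int)
m=(d>0)&(hsv[...,1]>110)&(hsv[...,0]>40)&(hsv[...,0]<85)&(abs(P[...,2]-.027)<.006)&(np.hypot(P[...,0]-.426,P[...,1]-.012)<.1)
v,u=np.nonzero(m); print(m.sum(),(P[m].max(0)+P[m].min(0))/2,np.ptp(P[m],axis=0),u.mean(),v.mean())
m=(d>0)&(hsv[...,2]<60)&(P[...,2]>.045)&(P[...,2]<.06)&(np.hypot(P[...,0]-.426,P[...,1]-.012)<.06)
print(m.sum(),cv2.minAreaRect((P[m][:,:2]*1000).astype(np.float32)),np.median(P[m][:,2]))
```

```text
[0.42369585 0.01110248 0.20739526] 40.708335941444155 [-2.38521332e-01  4.83033702e-02  1.85317841e+00  2.78983681e-04
  1.24012336e+00 -9.49106426e-01]
2534 [0.42646511 0.01261775 0.02725413] [0.06694089 0.06802224 0.00756827] 282.97040252565114 192.68942383583268
722 ((426.1664733886719, 12.586973190307617), (15.960590362548828, 40.201934814453125), 38.54233932495117) 0.054309247092859086
```

Call:
send_rows(moves="0.1 0.05 -3.3 0 0 -0.7 1;0.1 0.05 -3.3 0 0 -0.7 1;0.06 0 -3.3 0 0 -0.7 1;0 0 -3.3 0 0 0 1;0 0 -1.8 0 0 0 1;0 0 -1 0 0 0 1;0 0 0 0 0 0 1;0 0 0 0 0 0 0;0 0 0 0 0 0 0;0 0 0 0 0 0 0;0 0 0 0 0 0 0;0 0 0 0 0 0 0")

```text
clock: 11.52
eef_pos: [0.4262, 0.0118, 0.0484]
orientation: [0.434, 0.901, 0.0, 0.001]
ft_force: [0.1, 0.1, -0.3]
gripper_width: 0.0639
finger_force: 0.0
```

Call:
send_rows(moves="0 0 0 0 0 0 0;0 0 0 0 0 0 0;0 0 0 0 0 0 0;0 0 0 0 0 0 0;0 0 0 0 0 0 0;0 0 0 0 0 0 0;0 0 0 0 0 0 0;0 0 0 0 0 0 0;0 0 0 0 0 0 0;0 0 0 0 0 0 0")

```text
clock: 12.35
eef_pos: [0.4255, 0.0119, 0.0476]
orientation: [0.434, 0.901, -0.0, -0.0]
ft_force: [1.4, 0.1, -0.8]
gripper_width: 0.0161
finger_force: 25.0
```

Call:
send_rows(moves="0 0 3 0 0 0 0;0 0 3 0 0 0 0;0 0 3 0 0 0 0;0 0 2 0 0 4 0;2 -1 0 0 0 6 0;2 -1 0 0 0 6 0;2 -1 0 0 0 6 0;2 -1 0 0 0 6 0;2 -1 0 0 0 6 0;2 -1 0 0 0 6 0;2 -1 0 0 0 6 0;2 -1 0 0 0 6 0")

```text
clock: 13.35
eef_pos: [0.586, -0.0685, 0.157]
orientation: [-0.007, 1.0, 0.0, -0.001]
ft_force: [-0.1, 0.2, -0.7]
gripper_width: 0.0157
finger_force: 25.0
```

Call:
send_rows(moves="2 -1 0 0 0 6 0;1.98 -0.76 0 0 0 0.1 0;0 0 0 0 0 0 0;0 0 0 0 0 0 0;0 0 0 0 0 0 0")

```text
clock: 13.77
eef_pos: [0.6243, -0.0853, 0.1568]
orientation: [-0.058, 0.998, 0.0, -0.001]
ft_force: [-0.9, 0.9, -1.7]
gripper_width: 0.0157
finger_force: 25.0
```

```bash
cat > st.py <<'E'
from h import *
s=arm.read_state(); y=R.from_quat(s["orientation"]).as_matrix()[:,1];print(s["clock"],s["eef_pos"].round(4),"closing",np.degrees(np.arctan2(y[1],y[0])).round(2),s["joints"].round(3),s["ft_force"].round(2),s["ft_torque"].round(3))
E
python3 st.py
```

```text
13.7667 [ 0.6243 -0.0853  0.1568] closing 96.6 [-0.313  0.457  1.434  0.     1.252 -1.999] [-0.91  0.87 -1.71] [-0.01  -0.007  0.   ]
```

Call:
send_rows(moves="0.05 -0.03 -2 0 0 0 0;0 0 -2 0 0 0 0;0 0 -1 0 0 0 0;0 0 0 0 0 0 0;0 0 -0.4 0 0 0 0;0 0 -0.4 0 0 0 0;0 0 -0.4 0 0 0 0;0 0 -0.4 0 0 0 0;0 0 -0.3 0 0 0 0;0 0 -0.2 0 0 0 0;0 0 0 0 0 0 0;0 0 0 0 0 0 0")

```text
clock: 14.77
eef_pos: [0.6259, -0.0861, 0.0866]
orientation: [-0.058, 0.998, 0.0, -0.0]
ft_force: [1.0, 0.1, -1.0]
gripper_width: 0.0159
finger_force: 25.0
```

Call:
send_rows(moves="0 0 -0.3 0 0 0 0;0 0 -0.3 0 0 0 0;0 0 -0.1 0 0 0 0;0 0 0 0 0 0 0;0 0 0 0 0 0 0;0 0 0 0 0 0 0")

```text
clock: 15.27
eef_pos: [0.6259, -0.086, 0.0796]
orientation: [-0.058, 0.998, 0.0, 0.0]
ft_force: [1.1, 1.2, -1.1]
gripper_width: 0.0156
finger_force: 25.0
```

Call:
send_rows(moves="0 0 -0.1 0 0 0 0;0 0 -0.1 0 0 0 0;0 0 0 0 0 0 0;0 0 0 0 0 0 0.4;0 0 0 0 0 0 0.4;0 0 0 0 0 0 0.4;0 0 0 0 0 0 0.4;0 0 0 0 0 0 0.4;0 0 0 0 0 0 0.5")

```text
clock: 16.02
eef_pos: [0.6258, -0.0861, 0.0774]
orientation: [-0.058, 0.998, 0.0, -0.0]
ft_force: [0.0, -0.7, 0.0]
gripper_width: 0.0404
finger_force: 0.0
```

Call:
send_rows(moves="0 0 1.5 0 0 0 0.6;0 0 3 0 0 0 0.6;0 0 3.5 0 0 0 0.6;-0.1 -2.5 0 0 0 7 0.6;-0.1 -2.5 0 0 0 7 0.6;-0.1 -2.5 0 0 0 7 0.6;-0.14 -2.4 0 0 0 7 0.6;0 0 0 0 0 7 0.6;0 0 0 0 0 7 0.6;0 0 0 0 0 7 0.6;0 0 0 0 0 7 0.6;0 0 0 0 0 0 0.6")

```text
clock: 17.02
eef_pos: [0.6222, -0.1833, 0.1574]
orientation: [-0.517, 0.856, -0.001, -0.001]
ft_force: [0.2, 0.4, -0.2]
gripper_width: 0.056
finger_force: 0.0
```

```bash
python3 st.py
python3 - <<'E'
from h import *
im,d,K,T,P=show("wrist","w4")
m=(d>0)&(P[...,2]>.09)&(P[...,2]<.108)&(np.hypot(P[...,0]-.6215,P[...,1]+.1857)<.03)
print("screw",m.sum(),(P[m].max(0)+P[m].min(0))/2,np.ptp(P[m],axis=0),np.median(P[m],axis=0))
im,d,K,T,P=show("scene","s2")
hsv=cv2.cvtColor(im,cv2.COLOR_BGR2HSV).astype(int)
for n,c,lo,hi in(("y",(.6315,.124),20,35),("g",(.625,-.0855),40,85)):
    m=(np.hypot(P[...,0]-c[0],P[...,1]-c[1])<.034)&(hsv[...,0]>lo)&(hsv[...,0]<hi)&(hsv[...,1]>110)&(d>0); print(n,m.sum(),np.percentile(P[m][:,2],[20,50,80]))
E
```

```text
17.0167 [ 0.6222 -0.1833  0.1574] closing 152.25 [-4.570e-01  4.880e-01  1.383e+00 -3.000e-03  1.271e+00 -3.113e+00] [ 0.24  0.4  -0.22] [0.091 0.076 0.009]
screw 1508 [ 0.62214905 -0.18595478  0.09678915] [0.02924778 0.02980084 0.01348588] [ 0.62127676 -0.18781112  0.10123716]
y 480 [0.05794688 0.06016353 0.0626176 ]
g 406 [0.0578036  0.0600122  0.06238129]
```

View pics/w4.png

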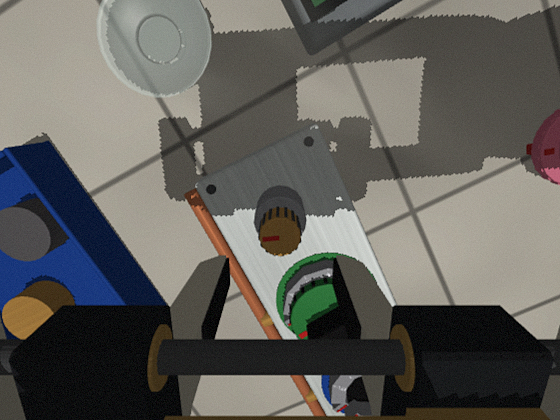

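The wrist view shows the screw head at (280,235) between the fingers. Cloud: (0.622, -0.186), top 0.101, 29 across, which fits. Both drums read 0.060, so both cartridges are home.

Call:
send_rows(moves="0 -0.2 -1.5 0 0 -4 0.6;0 0 -2 0 0 0 0.6;0 0 -2 0 0 0 0.6;0 0 -1.1 0 0 0 0.6;0 0 0 0 0 0 0.6;0 0 0 0 0 0 0.6;0 0 0 0 0 0 0;0 0 0 0 0 0 0;0 0 0 0 0 0 0;0 0 0 0 0 0 0;0 0 0 0 0 0 0;0 0 0 0 0 0 0", newtons=25)

```text
clock: 18.12
eef_pos: [0.6223, -0.1853, 0.0923]
orientation: [-0.488, 0.873, -0.001, -0.001]
ft_force: [-1.2, 1.0, 2.7]
gripper_width: 0.0275
finger_force: 25.0
```

```bash
python3 st.py
```

```text
18.1167 [ 0.6223 -0.1853  0.0923] closing 148.44 [-4.590e-01  5.470e-01  1.455e+00 -3.000e-03  1.139e+00 -3.049e+00] [-1.17  1.02  2.74] [ 0.216  0.24  -0.012]
```

Call:
send_rows(moves="0 0 0 0 0 -5 0;0 0 -0.004 0 0 -7 0;0 0 -0.004 0 0 -7 0;0 0 -0.004 0 0 -7 0;0 0 -0.004 0 0 -7 0;0 0 -0.004 0 0 -7 0;0 0 -0.004 0 0 -7 0;0 0 -0.004 0 0 -7 0;0 0 -0.004 0 0 -7 0;0 0 -0.004 0 0 -7 0;0 0 -0.004 0 0 -7 0;0 0 -0.004 0 0 -7 0")

```text
clock: 19.12
eef_pos: [0.6226, -0.1865, 0.0919]
orientation: [0.207, 0.978, -0.001, -0.001]
ft_force: [-1.0, -2.5, 2.3]
gripper_width: 0.0275
finger_force: 25.0
```

```bash
python3 st.py
```

```text
19.1167 [ 0.6226 -0.1865  0.0919] closing 66.1 [-0.461  0.549  1.452 -0.002  1.141 -1.614] [-1.01 -2.55  2.29] [-0.487  0.184  0.033]
```

Call:
send_rows(moves="0 0 -0.004 0 0 -7 0;0 0 -0.004 0 0 -7 0;0 0 -0.004 0 0 -7 0;0 0 -0.004 0 0 -7 0;0 0 -0.004 0 0 -7 0;0 0 -0.004 0 0 -7 0;0 0 -0.004 0 0 -7 0;0 0 -0.004 0 0 -7 0;0 0 -0.004 0 0 -7 0;0 0 -0.004 0 0 -7 0;0 0 -0.004 0 0 -7 0;0 0 -0.004 0 0 -7 0")

```text
clock: 20.12
eef_pos: [0.6215, -0.187, 0.0914]
orientation: [0.809, 0.588, -0.0, -0.0]
ft_force: [-5.0, -4.6, 4.7]
gripper_width: 0.0273
finger_force: 25.0
```

Call:
send_rows(moves="0 0 -0.004 0 0 -7 0;0 0 -0.004 0 0 -7 0;0 0 -0.004 0 0 -7 0;0 0 -0.004 0 0 -7 0;0 0 -0.004 0 0 -7 0;0 0 -0.004 0 0 -7 0;0 0 -0.004 0 0 -7 0;0 0 -0.004 0 0 -7 0;0 0 -0.004 0 0 -7 0;0 0 -0.004 0 0 -7 0;0 0 -0.004 0 0 -7 0;0 0 -0.004 0 0 -7 0")

```text
clock: 21.12
eef_pos: [0.6209, -0.1859, 0.0909]
orientation: [0.995, -0.104, 0.0, 0.001]
ft_force: [-5.9, -0.8, 6.4]
gripper_width: 0.0276
finger_force: 25.0
```

Call:
send_rows(moves="0 0 -0.004 0 0 -7 0;0 0 -0.004 0 0 -7 0;0 0 -0.004 0 0 -7 0;0 0 -0.004 0 0 -7 0;0 0 -0.004 0 0 -7 0;0 0 -0.004 0 0 -7 0;0 0 -0.004 0 0 -7 0;0 0 -0.004 0 0 -7 0;0 0 -0.004 0 0 -7 0;0 0 -0.004 0 0 -7 0;0 0 -0.004 0 0 -7 0;0 0 -0.004 0 0 -7 0")

```text
clock: 22.12
eef_pos: [0.6219, -0.1852, 0.0904]
orientation: [-0.67, 0.743, -0.001, -0.001]
ft_force: [-2.8, 0.6, 4.6]
gripper_width: 0.0274
finger_force: 25.0
```

```bash
python3 st.py
```

```text
22.1167 [ 0.6219 -0.1852  0.0904] closing 174.1 [-0.46   0.549  1.458 -0.003  1.134  2.786] [-2.78  0.59  4.64] [0.268 0.532 0.052]
```

Call:
send_rows(moves="0 0 -0.004 0 0 -7 0;0 0 -0.004 0 0 -6 0;0 0 0 0 0 0 0;0 0 0 0 0 0 0.6;0 0 0 0 0 0 0.6;0 0 0 0 0 0 0.6;0 0 0 0 0 0 0.6;0 0 0 0 0 0 0.6;0 0 0 0 0 0 0.6;0 0 0 0 0 7 0.6;0 0 0 0 0 7 0.6;0 0 0 0 0 7 0.6")

```text
clock: 23.12
eef_pos: [0.6223, -0.1854, 0.0896]
orientation: [0.724, -0.69, 0.001, 0.001]
ft_force: [0.3, 0.3, 0.8]
gripper_width: 0.056
finger_force: 0.0
```

Call:
send_rows(moves="0 0 0 0 0 7 0.6;0 0 0 0 0 7 0.6;0 0 0 0 0 7 0.6;0 0 0 0 0 7 0.6;0 0 0 0 0 7 0.6;0 0 0 0 0 7 0.6;0 0 0 0 0 7 0.6;0 0 0 0 0 7 0.6;0 0 0 0 0 7 0.6;0 0 0 0 0 7 0.6;0 0 0 0 0 7 0.6;0 0 0 0 0 7 0.6")

```text
clock: 24.12
eef_pos: [0.6223, -0.1854, 0.0896]
orientation: [1.0, -0.028, 0.001, 0.0]
ft_force: [-0.5, 0.2, -0.3]
gripper_width: 0.0559
finger_force: 0.0
```

Call:
send_rows(moves="0 0 0 0 0 7 0.6;0 0 0 0 0 7 0.6;0 0 0 0 0 7 0.6;0 0 0 0 0 7 0.6;0 0 0 0 0 7 0.6;0 0 0 0 0 7 0.6;0 0 0 0 0 7 0.6;0 0 0 0 0 7 0.6;0 0 0 0 0 7 0.6;0 0 0 0 0 7 0.6;0 0 0 0 0 7 0.6;0 0 0 0 0 7 0.6")

```text
clock: 25.12
eef_pos: [0.6223, -0.1854, 0.0896]
orientation: [0.762, 0.648, 0.001, -0.001]
ft_force: [0.1, 0.7, -0.2]
gripper_width: 0.0559
finger_force: 0.0
```

Call:
send_rows(moves="0 0 0 0 0 7 0.6;0 0 0 0 0 7 0.6;0 0 0 0 0 7 0.6;0 0 0 0 0 7 0.6;0 0 0 0 0 7 0.6;0 0 0 0 0 7 0.6;0 0 0 0 0 7 0.6;0 0 0 0 0 7 0.6;0 0 0 0 0 7 0.6;0 0 0 0 0 7 0.6;0 0 0 0 0 7 0.6;0 0 0 0 0 7 0.6")

```text
clock: 26.12
eef_pos: [0.6223, -0.1854, 0.0896]
orientation: [0.132, 0.991, 0.0, -0.001]
ft_force: [1.0, -0.3, -0.4]
gripper_width: 0.0555
finger_force: 0.0
```

```bash
python3 st.py
```

```text
26.1167 [ 0.6223 -0.1854  0.0896] closing 74.8 [-4.610e-01  5.520e-01  1.455e+00 -1.000e-03  1.138e+00 -1.766e+00] [ 0.96 -0.34 -0.38] [ 0.054 -0.02  -0.006]
```

Call:
send_rows(moves="0 0 0 0 0 7 0.6;0 0 0 0 0 7 0.6;0 0 0 0 0 7 0.6;0 0 0 0 0 7 0.6;0 0 0 0 0 7 0.6;0 0 0 0 0 7 0.6;0 0 0 0 0 7 0.6;0 0 0 0 0 7 0.6;0 0 0 0 0 7 0.6;0 0 0 0 0 7 0.6;-0.05 -0.07 0 0 0 3 0.6;0 0 0 0 0 0 0.6")

```text
clock: 27.12
eef_pos: [0.6217, -0.1862, 0.0896]
orientation: [-0.481, 0.876, -0.001, -0.001]
ft_force: [-0.3, -1.0, 0.0]
gripper_width: 0.0559
finger_force: 0.0
```

Call:
send_rows(moves="0 0 0 0 0 0 0;0 0 0 0 0 0 0;0 0 0 0 0 0 0;0 0 0 0 0 0 0;0 0 0 0 0 0 0;0 0 0 0 0 0 0;0 0 0 0 0 0 0")

```text
clock: 27.7
eef_pos: [0.6218, -0.1861, 0.0897]
orientation: [-0.48, 0.877, -0.001, -0.001]
ft_force: [-0.0, -0.0, -0.2]
gripper_width: 0.0277
finger_force: 25.0
```

```bash
python3 st.py
```

```text
27.7 [ 0.6218 -0.1861  0.0897] closing 147.42 [-4.610e-01  5.500e-01  1.458e+00 -3.000e-03  1.134e+00 -3.033e+00] [-0.04 -0.   -0.19] [ 0.112 -0.007 -0.017]
```

Call:
send_rows(moves="0 0 0 0 0 -5 0;0 0 -0.004 0 0 -7 0;0 0 -0.004 0 0 -7 0;0 0 -0.004 0 0 -7 0;0 0 -0.004 0 0 -7 0;0 0 -0.004 0 0 -7 0;0 0 -0.004 0 0 -7 0;0 0 -0.004 0 0 -7 0;0 0 -0.004 0 0 -7 0;0 0 -0.004 0 0 -7 0;0 0 -0.004 0 0 -7 0;0 0 -0.004 0 0 -7 0")

```text
clock: 28.7
eef_pos: [0.6218, -0.1862, 0.0892]
orientation: [0.216, 0.976, 0.0, -0.001]
ft_force: [-0.2, 0.0, 0.1]
gripper_width: 0.0274
finger_force: 25.0
```

Call:
send_rows(moves="0 0 -0.004 0 0 -7 0;0 0 -0.004 0 0 -7 0;0 0 -0.004 0 0 -7 0;0 0 -0.004 0 0 -7 0;0 0 -0.004 0 0 -7 0;0 0 -0.004 0 0 -7 0;0 0 -0.004 0 0 -7 0;0 0 -0.004 0 0 -7 0;0 0 -0.004 0 0 -7 0;0 0 -0.004 0 0 -7 0;0 0 -0.004 0 0 -7 0;0 0 -0.004 0 0 -7 0")

```text
clock: 29.7
eef_pos: [0.6217, -0.1862, 0.0888]
orientation: [0.814, 0.581, 0.001, -0.001]
ft_force: [0.0, -0.2, -0.7]
gripper_width: 0.0278
finger_force: 25.0
```

Call:
send_rows(moves="0 0 -0.004 0 0 -7 0;0 0 -0.004 0 0 -7 0;0 0 -0.004 0 0 -7 0;0 0 -0.004 0 0 -7 0;0 0 -0.004 0 0 -7 0;0 0 -0.004 0 0 -7 0;0 0 -0.004 0 0 -7 0;0 0 -0.004 0 0 -7 0;0 0 -0.004 0 0 -7 0")

```text
clock: 30.45
eef_pos: [0.6216, -0.1862, 0.0884]
orientation: [0.998, 0.071, 0.001, -0.0]
ft_force: [-0.0, -0.5, 0.4]
gripper_width: 0.0277
finger_force: 25.0
```

```bash
python3 st.py
```

```text
30.45 [ 0.6216 -0.1862  0.0884] closing -81.91 [-0.463  0.549  1.462  0.002  1.128  0.966] [-0.   -0.48  0.39] [-0.066  0.218  0.068]
```

Call:
send_rows(moves="0 0 -0.004 0 0 -7 0;0 0 -0.004 0 0 -7 0;0 0 -0.004 0 0 -7 0;0 0 -0.004 0 0 -7 0;0 0 -0.004 0 0 -7 0;0 0 -0.004 0 0 -7 0;0 0 -0.004 0 0 -7 0;0 0 -0.004 0 0 -7 0")

```text
clock: 31.12
eef_pos: [0.6216, -0.1861, 0.0881]
orientation: [0.914, -0.406, 0.001, 0.001]
ft_force: [-0.3, 0.4, -0.6]
gripper_width: 0.0274
finger_force: 25.0
```

```bash
python3 st.py
```

```text
31.1167 [ 0.6216 -0.1861  0.0881] closing -137.91 [-4.620e-01  5.500e-01  1.462e+00 -1.000e-03  1.127e+00  1.946e+00] [-0.3   0.4  -0.62] [0.079 0.234 0.073]
```

Call:
send_rows(moves="0 0 -0.003 0 0 -5 0;0 0 -0.003 0 0 -5 0;0 0 -0.003 0 0 -5 0;0 0 -0.003 0 0 -5 0;0 0 -0.003 0 0 -5 0;0 0 -0.003 0 0 -5 0;0 0 0 0 0 0 0;0 0 0 0 0 0 0")

```text
clock: 31.78
eef_pos: [0.6217, -0.1861, 0.0879]
orientation: [0.78, -0.625, 0.001, 0.001]
ft_force: [-0.1, 0.5, 0.4]
gripper_width: 0.0274
finger_force: 25.0
```

```bash
python3 st.py
```

```text
31.7833 [ 0.6217 -0.1861  0.0879] closing -167.43 [-4.610e-01  5.510e-01  1.462e+00 -2.000e-03  1.128e+00  2.462e+00] [-0.14  0.49  0.41] [ 0.125  0.147 -0.065]
```

Call:
send_rows(moves="0 0 -0.003 0 0 -5 0;0 0 -0.003 0 0 -5 0;0 0 -0.003 0 0 -5 0;0 0 -0.003 0 0 -5 0;0 0 -0.003 0 0 -5 0;0 0 -0.003 0 0 -5 0;0 0 -0.001 0 0 -2 0")

```text
clock: 32.37
eef_pos: [0.6217, -0.1861, 0.0877]
orientation: [-0.576, 0.817, -0.001, -0.001]
ft_force: [-0.5, -0.1, 0.8]
gripper_width: 0.0276
finger_force: 25.0
```

```bash
python3 st.py
```

```text
32.3667 [ 0.6217 -0.1861  0.0877] closing 160.35 [-4.610e-01  5.520e-01  1.460e+00 -3.000e-03  1.129e+00  3.025e+00] [-0.52 -0.13  0.83] [0.109 0.105 0.067]
```

Call:
send_rows(moves="0 0 0 0 0 0 0.6;0 0 0 0 0 0 0.6;0 0 0 0 0 0 0.6;0 0 0 0 0 0 0.6;0 0 0 0 0 0 0.6;0 0 0 0 0 0 0.6;0 0 0 0 0 7 0.6;0 0 0 0 0 7 0.6;0 0 0 0 0 7 0.6;0 0 0 0 0 7 0.6;0 0 0 0 0 7 0.6;0 0 0 0 0 7 0.6")

```text
clock: 33.37
eef_pos: [0.6218, -0.1861, 0.0877]
orientation: [0.833, -0.553, 0.001, 0.001]
ft_force: [0.3, 0.1, 0.3]
gripper_width: 0.0557
finger_force: 0.0
```

Call:
send_rows(moves="0 0 0 0 0 7 0.6;0 0 0 0 0 7 0.6;0 0 0 0 0 7 0.6;0 0 0 0 0 7 0.6;0 0 0 0 0 7 0.6;0 0 0 0 0 7 0.6;0 0 0 0 0 7 0.6;0 0 0 0 0 7 0.6;0 0 0 0 0 7 0.6;0 0 0 0 0 7 0.6;0 0 0 0 0 7 0.6;0 0 0 0 0 7 0.6")

```text
clock: 34.37
eef_pos: [0.6218, -0.1861, 0.0877]
orientation: [0.989, 0.146, 0.001, -0.0]
ft_force: [0.6, -0.0, 0.3]
gripper_width: 0.0558
finger_force: 0.0
```

Call:
send_rows(moves="0 0 0 0 0 0 0;0 0 0 0 0 0 0;0 0 0 0 0 0 0;0 0 0 0 0 0 0;0 0 0 0 0 0 0;0 0 0 0 0 0 0;0 0 0 0 0 0 0;0 0 0 0 0 0 0", newtons=30)

```text
clock: 35.03
eef_pos: [0.6218, -0.1861, 0.0877]
orientation: [0.99, 0.143, 0.001, -0.0]
ft_force: [0.8, 0.2, -0.2]
gripper_width: 0.0274
finger_force: 30.0
```

Call:
send_rows(moves="0 0 -0.002 0 0 -4 0;0 0 -0.002 0 0 -4 0;0 0 -0.002 0 0 -4 0;0 0 -0.002 0 0 -4 0;0 0 0 0 0 0 0")

```text
clock: 35.45
eef_pos: [0.6218, -0.1862, 0.0877]
orientation: [1.0, 0.003, 0.001, 0.0]
ft_force: [0.2, -0.6, 1.1]
gripper_width: 0.0274
finger_force: 30.0
```

```bash
python3 st.py
```

```text
35.45 [ 0.6218 -0.1862  0.0877] closing -89.67 [-4.630e-01  5.500e-01  1.463e+00  1.000e-03  1.126e+00  1.102e+00] [ 0.24 -0.6   1.12] [-0.112  0.268  0.294]
```

Call:
send_rows(moves="0 0 -0.002 0 0 -4 0;0 0 -0.002 0 0 -4 0;0 0 -0.002 0 0 -4 0;0 0 0 0 0 0 0")

```text
clock: 35.78
eef_pos: [0.6217, -0.1862, 0.0879]
orientation: [0.995, -0.101, 0.001, 0.0]
ft_force: [-0.1, -0.8, 1.2]
gripper_width: 0.0277
finger_force: 30.0
```

```bash
python3 st.py
```

```text
35.7833 [ 0.6217 -0.1862  0.0879] closing -101.54 [-0.463  0.55   1.463  0.     1.126  1.309] [-0.15 -0.77  1.15] [-0.087  0.316  0.538]
```

Call:
send_rows(moves="0 0 0 0 0 -3 0;0 0 0 0 0 0 0.6;0 0 0 0 0 0 0.6;0 0 0 0 0 0 0.6;0 0 0 0 0 0 0.6;0 0 0 0 0 0 0.6;0 0 2 0 0 0 0.6;0 0 3 0 0 0 0.6;0 0 3 0 0 0 0.6;0 0 3 0 0 0 0.6;0 0 0 0 0 0 0.6;0 0 0 0 0 0 0.6")

```text
clock: 36.78
eef_pos: [0.6229, -0.1866, 0.2001]
orientation: [0.992, -0.126, 0.004, 0.001]
ft_force: [-0.2, 0.5, -0.3]
gripper_width: 0.0559
finger_force: 0.0
```

```bash
python3 st.py
python3 - <<'E'
from h import *
im,d,K,T,P=show("wrist","w5")
m=(d>0)&(P[...,2]>.085)&(P[...,2]<.108)&(np.hypot(P[...,0]-.6217,P[...,1]+.1861)<.03)
print("screw top",np.percentile(P[m][:,2],[50,75,90]))
z=np.load("w4.npz");P4=cloud(z["d"],z["K"],z["T"]);m=(P4[...,2]>.085)&(P4[...,2]<.108)&(np.hypot(P4[...,0]-.6217,P4[...,1]+.1861)<.03);print("was",np.percentile(P4[m][:,2],[50,75,90]))
for n in("scene","side"):
    z=np.load(n+"0.npz"); im,d,K,T=z["im"],z["d"],z["K"],z["T"]; P=cloud(d,K,T)
    hsv=cv2.cvtColor(im,cv2.COLOR_BGR2HSV).astype(int)
    m=(d>0)&(hsv[...,0]>40)&(hsv[...,0]<85)&(hsv[...,1]>120)&(P[...,2]>.060)&(np.hypot(P[...,0]-.46,P[...,1]+.33)<.06)
    v,u=np.nonzero(m); q=P[m]; t=np.percentile(q[:,2],80); k=q[:,2]>t-.006
    print(n,m.sum(),u.mean(),v.mean(),"mid",((q.max(0)+q.min(0))/2).round(4),np.ptp(q,axis=0).round(3),"z",np.percentile(q[:,2],[20,50,80,95]).round(4),"topmean",q[k].mean(0).round(4))
E
```

```text
36.7833 [ 0.6229 -0.1866  0.2001] closing -104.53 [-4.630e-01  4.540e-01  1.330e+00  1.000e-03  1.350e+00  1.362e+00] [-0.18  0.47 -0.3 ] [0.009 0.172 0.008]
screw top [0.09725069 0.09779983 0.09829853]
was [0.10118079 0.10173365 0.10214304]
scene 97 124.9381443298969 187.03092783505156 mid [ 0.4588 -0.3347  0.0696] [0.027 0.031 0.019] z [0.0654 0.0705 0.0732 0.0749] topmean [ 0.4597 -0.3324  0.0717]
side 131 356.3893129770992 320.48091603053433 mid [ 0.4583 -0.3334  0.0675] [0.031 0.033 0.015] z [0.0664 0.0709 0.0724 0.0733] topmean [ 0.4548 -0.3366  0.0711]
```

Call:
send_rows(moves="-2.06 -1.84 0 0 0 0 0;-2.06 -1.84 0 0 0 0 0;-2.06 -1.84 0 0 0 0 0;-2.06 -1.84 0 0 0 0 0;-2.06 -1.84 0 0 0 0 0;-2.06 -1.84 0 0 0 0 0;-2.06 -1.84 0 0 0 0 0;-2.06 -1.84 0 0 0 0 0;0 0 0 0 0 0 0;0 0 0 0 0 0 0;0 0 0 0 0 0 0;0 0 0 0 0 0 0")

```text
clock: 37.83
eef_pos: [0.4573, -0.3323, 0.1967]
orientation: [0.992, -0.126, 0.001, -0.001]
ft_force: [-0.7, 0.3, -0.4]
gripper_width: 0.0006
finger_force: 0.0
```

```bash
python3 st.py
python3 - <<'E'
from h import *
im,d,K,T,P=show("wrist","w6"); hsv=cv2.cvtColor(im,cv2.COLOR_BGR2HSV).astype(int)
m=(d>0)&(hsv[...,0]>40)&(hsv[...,0]<85)&(hsv[...,1]>100)&(P[...,2]>.058)&(np.hypot(P[...,0]-.458,P[...,1]+.334)<.05)
q=P[m];v,u=np.nonzero(m);print(m.sum(),u.mean(),v.mean(),(q.max(0)+q.min(0))/2,np.ptp(q,axis=0),np.percentile(q[:,2],[50,80,95]))
im,d,K,T,P=show("scene","s3"); hsv=cv2.cvtColor(im,cv2.COLOR_BGR2HSV).astype(int)
for n,c,lo,hi in(("y",(.6315,.124),20,35),("g",(.625,-.0855),40,85)):
    m=(np.hypot(P[...,0]-c[0],P[...,1]-c[1])<.034)&(hsv[...,0]>lo)&(hsv[...,0]<hi)&(hsv[...,1]>110)&(d>0); print(n,m.sum(),np.percentile(P[m][:,2],[20,50,80]))
E
```

```text
37.8333 [ 0.4573 -0.3323  0.1967] closing -104.51 [-0.827  0.311  1.553  0.002  1.277  0.997] [-0.74  0.27 -0.42] [ 0.033  0.195 -0.037]
2705 280.8347504621072 304.16081330868764 [ 0.46875725 -0.34446875  0.17582451] [0.06213252 0.07103699 0.23412066] [0.2819236  0.29120529 0.29189616]
y 486 [0.05789114 0.06026488 0.06274385]
g 411 [0.05803199 0.06016346 0.06247776]
```

View pics/s3.png

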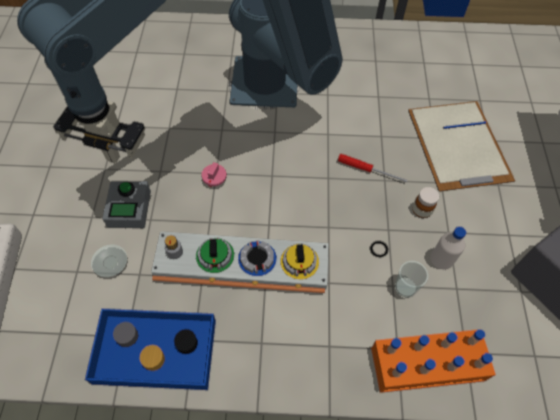

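Scene view: green is seated at (215,252) and yellow at (300,259), both home. The gripper is above the console button at (126,188).

Run:
```python
from h import *
z=np.load("w6.npz");im,d,K,T=z["im"],z["d"],z["K"],z["T"];P=cloud(d,K,T); hsv=cv2.cvtColor(im,cv2.COLOR_BGR2HSV).astype(int)
m=(d>0)&(hsv[...,0]>40)&(hsv[...,0]<85)&(hsv[...,1]>100)&(P[...,2]>.058)&(P[...,2]<.08)&(np.hypot(P[...,0]-.458,P[...,1]+.334)<.04)
q=P[m];v,u=np.nonzero(m);print(m.sum(),u.mean(),v.mean(),(q.max(0)+q.min(0))/2,np.ptp(q,axis=0),np.percentile(q[:,2],[50,80,95]))
```

```text
944 284.70021186440675 207.15148305084745 [ 0.45876716 -0.33668367  0.06642262] [0.04215234 0.03691743 0.01531687] [0.07193561 0.0726883  0.07331725]
```

Call:
send_rows(moves="0 -0.1 -3 0 0 0 0;0 0 -3 0 0 0 0;0 0 -2.5 0 0 0 0;0 0 -1 0 0 0 0;0 0 0 0 0 0 0;0 0 0 0 0 0 0;0 0 0 0 0 0 0")

```text
clock: 38.52
eef_pos: [0.4581, -0.335, 0.1042]
orientation: [0.992, -0.127, 0.002, 0.001]
ft_force: [-0.0, 0.2, 0.0]
gripper_width: 0.0005
finger_force: 0.0
```

Call:
send_rows(moves="0 0 -0.6 0 0 0 0;0 0 -0.6 0 0 0 0;0 0 -0.4 0 0 0 0;0 0 -0.4 0 0 0 0;0 0 -0.3 0 0 0 0;0 0 0 0 0 0 0;0 0 0 0 0 0 0")

```text
clock: 39.1
eef_pos: [0.4571, -0.3345, 0.0803]
orientation: [0.992, -0.127, 0.002, 0.0]
ft_force: [-0.9, 1.6, 7.1]
gripper_width: 0.0006
finger_force: 3.3
```

Force is 7 N at about 6 mm of travel, nearly at the bottom. I'll press slightly more, hold, then retreat.

Call:
send_rows(moves="0 0 -0.1 0 0 0 0;0 0 -0.1 0 0 0 0;0 0 0 0 0 0 0;0 0 0 0 0 0 0;0 0 0 0 0 0 0")

```text
clock: 39.52
eef_pos: [0.4572, -0.3345, 0.08]
orientation: [0.992, -0.127, 0.002, 0.001]
ft_force: [-3.4, 4.7, 19.6]
gripper_width: 0.0006
finger_force: 9.6
```

Call:
send_rows(moves="0 0 1 0 0 0 0;0 0 3 0 0 0 0;0 0 3 0 0 0 0;0 0 3 0 0 0 0;0 0 0 0 0 0 0;0 0 0 0 0 0 0")

```text
clock: 40.02
eef_pos: [0.4578, -0.3352, 0.1794]
orientation: [0.992, -0.127, 0.003, 0.002]
ft_force: [-0.1, 1.0, -0.6]
gripper_width: 0.0006
finger_force: 0.0
```

The button bottomed firmly: 19.6 N with no further travel. The arm is clear now, so I'm handing in.

```bash
python3 -c "
from rig import order; print(order.close_job())"
```

```text
the job is handed in; nothing more can be done
None
```

I put the yellow and green cartridges fully home in their sockets (no blue one was present), screwed the bleed screw down to its stop, then pressed the green start button fully; the job is handed in, and no verdict was returned.

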